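Check a lab trolley's brake lever

TASK

Check the brake of the trolley docked at the bench: with the outside of your fingers, press the long hand lever in until it comes to its stop (short of the push bar), let it spring all the way back out, then press it in to its stop a second time and finish while still holding it there. Only push it from its outer side, the side away from the bar: do not grasp or hook it, put no finger between lever and bar, and do not strain it. Leave the bar, the short lever and the glassware and bottles on the bench alone.

Things in the scene. Friction and masses are not known exactly. Their poses are not given: they have to be found in the camera images.
- brake_lever (a joint): Angle of the long hand lever (the brake): 0 = sprung fully out, grows as it is pressed towards the bar, 0.30 rad = its firm built-in stop, with the blade's inner face still 20 to 26 mm short of the bar (ball end 14 mm). The lever is a plain aluminium blade 135 mm long from its pivot, 10 mm thick, 18 mm high, with a 22 mm ball end, swinging level about an upright pivot; a spring pushes it out (about 4 N to start and 10 N at the stop, measured at point brake_press)
- brake_press (a point): The place to press the long lever: a point in the middle of the blade's thickness and height, 95 mm from the pivot towards the ball end, 170 mm above the bench. It moves with the lever. Its y axis runs along the blade to the ball end, its x axis is level and square to the blade, towards the bar (the way to push); the blade's outer face is 5 mm to -x, its upper and lower edges 9 mm above and below
- brake_pivot (a point): The long lever's pivot: 45 mm to the robot's side of the bar's axis, at the height of the blade, in a black clamp 34 mm wide that rises 20 mm above the bar's axis. Its y axis runs along the bar, its x axis away from the robot. The lever's y axis is turned 0.25 rad anticlockwise (seen from above) from this y axis when out, 0.05 rad clockwise at the stop
- short_lever (a joint): Angle of the short hand lever, not the brake, of the same make (65 mm long) on its own clamp on the same bar: 0 = out. Not to be pressed
- short_tip (a point): Centre of the 22 mm ball end of the short lever, 54 mm from its pivot. The two levers may be either way round along the bar; both point to the robot's left
- trolley: The trolley, steel tube, locked in place. Its origin lies below the middle of the push bar at bench height; y axis along the bar, x axis away from the robot. The bar is a level tube 28 mm thick and 440 mm long, its axis 170 mm above the bench; at each end it bends away from the robot and down. Free space above it and on the robot's side of the levers
- beaker_mid (a point): Centre of a glass beaker, 68 mm wide, 85 mm high, standing loose on the bench
- reagent_mid (a point): Centre of an amber bottle, 54 mm wide, 100 mm high, standing loose on the bench
- jar_mid (a point): Centre of a white jar, 60 mm wide, 75 mm high, standing loose on the bench

How it is judged:
On the way, in this order (a step that is already met when the one before it is completed fails the run):
1. the fingers have pressed the long lever in to its stop (value of joint brake_lever above 0.27 rad and contact force between the fingers and brake_lever above 2 N), for 0.2 s.
2. the long lever has sprung back out (value of joint brake_lever below 0.03 rad), for 0.1 s.
3. the fingers have pressed the long lever in to its stop again (all of step 1), for 0.2 s.
At the end, for the whole second after the job is handed in: After one full press and release, the long lever is held at its stop by the fingers (joint above 0.27 of 0.30 rad, finger force above 2 N) while the program ends and for the second after; the short lever is out (below 0.05 rad) and the beaker, bottle and jar are within 20 mm of where they stood (all of step 3 and value of joint short_lever below 0.05 rad and distance of each of beaker_mid, reagent_mid, jar_mid from where it was at the start of the episode below 0.02 m); the arm keeps its last pose, push and grip.
It fails at once if the short lever is pressed (over 0.06 rad) (value of joint short_lever above 0.06 rad).
It fails at once if the robot pushes on the bar or the trolley (over 3 N) (contact force between any of the fingers, the arm and trolley above 3 N).
It fails at once if the long lever is grasped or hooked, or touched from the bar's side: the middle of the grip is not on the lever's outer side while the fingers touch it (contact force between the fingers and brake_lever above 0.5 N and x of the grasp point in the frame of brake_press above -0.003 m).
It fails at once if the long lever is strained (over 50 N) (contact force between the fingers and brake_lever above 50 N).
It fails at once if the beaker, bottle or jar is moved over 20 mm or lifted (distance of any of beaker_mid, reagent_mid, jar_mid from where it was at the start of the episode above 0.02 m).
It also fails if it takes over 42 s, if anything falls off the work surface, if the arm or the gripper's body presses on something with over 40 N, if the wrist force passes 120 N, or if a joint passes its speed limit or range.

ROBOT

A 7-joint arm with a two-finger parallel gripper is mounted at the origin on the work surface. World frame = base frame: x ahead of the robot, y to its left, z up, the work surface at z = 0. Lengths are in m, angles in rad, forces in N, time in s.
With the tool pointing down it reaches from about 0.4 to 0.85 m from the base axis. Payload 4.5 kg.
Tool frame: the origin (TCP) lies at the very end of the fingers, on their centre line; the grasp point (between the pads) lies 19 mm behind it (r.pinch_z is the distance from the TCP to the grasp point, in m); z points along the fingers, y is the line along which they close (so a half turn about z gives the same grasp; the last joint's range is limited). The gripper opens to 88 mm and grips with 3 to 60 N. Pads are 18 mm wide; open, the fingers measure 123 mm over their backs; the gripper's body (75 mm by 187 mm) begins 45 mm behind the grasp point.
Start: joints at [0.034, 0.689, -0.195, 1.565, 0.157, 0.902, -0.215], TCP at [0.625, 0, 0.203] pointing down, gripper open.
Joint ranges: [-3.01, 3.01], [-0.46, 2.08], [-1.47, 1.51], [0.13, 2.56], [-1, 4.14], [0.04, 2.09], [-2.66, 2.66]. Speed limits (rad/s): [2.57, 2.57, 3.14, 3.14, 3.14, 3.14, 3.14].

INTERFACE

Orientations are given as a unit quaternion [x, y, z, w].
In Python, from plant import r, cams gives the robot as it stands.
- The arm moves only by the shell command python3 -m pendant 'ROWS' [FORCE]. ROWS is JSON, a list of rows, each a list of 3 entries, a list of its own where there are three numbers: the closure, from -1 (fully open) to 1 (shut), then the shift along the tool's x, y, z in mm, then the turn, a rotation vector about the tool's x, y, z in degrees. A call has 1 to 8 rows; each row shifts and turns the commanded pose from where the row before left it, along the tool's axes as they then stand; what a row does not reach is not made up. A row lasts 1/8 s, in which the tool goes at most 62.5 mm and 10.7 degrees, less where a joint would pass 70% of its speed; a pose out of reach is approached as far as the arm can. A call with a gripper value outside its range is refused whole. The fingers move at their own pace and stop on an object; FORCE is the grip in N (left out, the last holds). Time passes only in rows, so rows that do not move let the fingers close. It gives the time, the measured TCP pose, the force, the opening and the grip force at its end, in the units of the state.
- r.get_state(): the state, without advancing time (a new reading comes with each control period).
- cams.snapshot(name): name is "scene" or "side" or "wrist"; returns a dict with "img" (400x640x3 uint8, red, green, blue), "camera_matrix" (3x3 intrinsics, pixels), "D" ([k1, k2, p1, p2, k3] as OpenCV has them; the pictures are not rectified), "camera_from_world" (4x4, takes a point from world to camera coordinates); the wrist camera has in their place "tool_from_camera" (4x4, takes a point from camera to tool coordinates, whose origin is the TCP and whose axes are the flange's). Camera axes: x right, y up, looking along -z (the intrinsics and any distortion apply to the point x, -y, -z); pixel columns grow to the right and rows downward; lengths in m; the calibration is good to about 2 mm. A picture is of the moment at which its call begins: read the wrist's pose just before it. There is no depth.
- r.finish_job(): hands the job in; it is judged then, once.
The state is a dict: "clock": time; "q": joint angles; "qd": joint speeds; "joint_torque": joint torques, N m; "tool_pos": TCP position; "eef_rot": TCP orientation; "contact_force": force on the tool from outside, world axes, zero at the start; "moment": the same for the moment, N m; "opening": opening from 0.0 (shut) to 1.0 (fully open); "finger_force": force on a finger pad.
Only numpy, scipy, OpenCV 4.12 (cv2) and the standard library are available. Lean on these libraries where they do the work, as an engineer would, in place of code of your own. Each camera call takes 0.05 s, during which the arm holds its last target. There are 200 camera calls.

## Working session

There is one attempt and no reset: what is moved stays moved. The work goes in short steps, Python scripts to look and compute and a shell command to move; the robot and the scene stay as the last step left them, time stands still between calls to the robot, and variables do not carry over. Pictures are saved under pics/ and viewed, at most 10 in all, crops included, and the job is handed in when it is done.

```bash
mkdir -p pics; ls; python3 - <<'E'
from plant import r,cams
import cv2
s=r.get_state();print(s['clock'],s['tool_pos'],s['eef_rot'],s['opening'],s['contact_force'])
for n in ['scene','side']:
    c=cams.snapshot(n);cv2.imwrite(f'pics/{n}0.png',c['img'][:,:,::-1]);print(n,c['camera_matrix'],c['D'],c['camera_from_world'])
E
```

```text
pics
0.0 [ 6.24304301e-01 -2.99796414e-05  2.01713355e-01] [ 7.07058581e-01  7.07154382e-01 -6.96800329e-04 -5.98351117e-04] 0.9998599411822796 [-0.16197444 -0.26585285 -0.74979996]
scene [[440.25323341   0.         313.0475794 ]
 [  0.         440.25323341 202.32437905]
 [  0.           0.           1.        ]] [-0.03479283  0.          0.          0.          0.        ] [[ 0.99956039 -0.0246157   0.01652555 -0.51807691]
 [ 0.00111503  0.58820095  0.80871404 -0.12413792]
 [-0.0296274  -0.80834009  0.58796982 -0.92866731]
 [ 0.          0.          0.          1.        ]]
side [[503.23250084   0.         322.30271839]
 [  0.         503.23250084 202.06731192]
 [  0.           0.           1.        ]] [-0.07502735  0.          0.          0.          0.        ] [[-9.89069980e-01 -1.47443708e-01  9.63064816e-04  5.09462237e-01]
 [ 9.28830447e-02 -6.17971243e-01  7.80694744e-01 -1.25991417e-01]
 [-1.14513382e-01  7.72251187e-01  6.24911825e-01 -1.19408896e+00]
 [ 0.00000000e+00  0.00000000e+00  0.00000000e+00  1.00000000e+00]]
```

View pics/scene0.png

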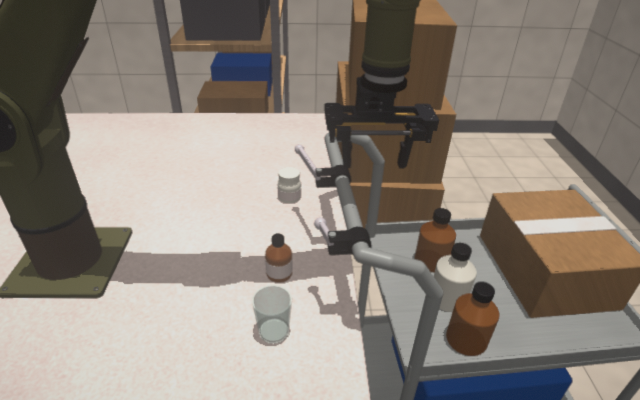

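View pics/side0.png

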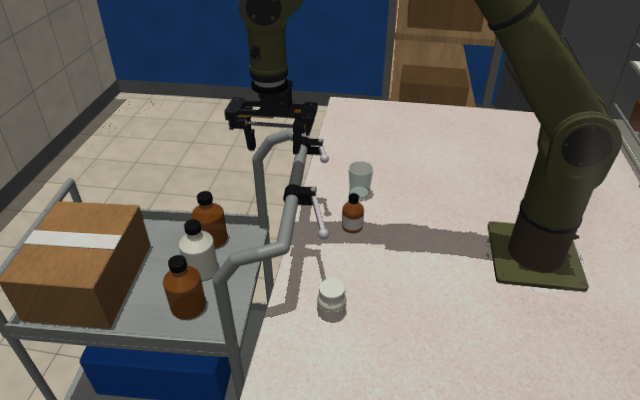

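The scene view shows the long lever from its clamp at about (330,176) to its ball at (299,149), and the short one from (345,240) to its ball at (320,223). In the side view the long lever runs from (305,193) to (323,233), and the short ball is at (325,157). The jar, bottle and beaker stand on the robot's side of the bar. Next I'll zoom in.

```bash
python3 - <<'E'
import cv2,numpy as np
a=cv2.imread('pics/scene0.png')[130:265,270:400];b=cv2.imread('pics/side0.png')[125:260,250:380]
k=dict(fx=3,fy=4,interpolation=cv2.INTER_CUBIC)
cv2.imwrite('pics/crop0.png',np.hstack([cv2.resize(x,(390,405),interpolation=cv2.INTER_CUBIC) for x in (a,b)]))
E
cat > h.py <<'E'
import numpy as np,cv2
from plant import r,cams
def ray(c,p):
    u=cv2.undistortPoints(np.array([[p]],float),c['camera_matrix'],np.array(c['D']))[0,0]
    T=np.array(c['camera_from_world']);R=T[:3,:3]
    d=R.T@np.array([u[0],-u[1],-1.]);return -R.T@T[:3,3],d/np.linalg.norm(d)
def plane(c,p,z):
    o,d=ray(c,p);return o+d*(z-o[2])/d[2]
def tri(c1,p1,c2,p2):
    o1,d1=ray(c1,p1);o2,d2=ray(c2,p2)
    t=np.linalg.lstsq(np.stack([d1,-d2],1),o2-o1,rcond=None)[0]
    A=o1+t[0]*d1;B=o2+t[1]*d2;return (A+B)/2,np.linalg.norm(A-B)
def proj(c,P):
    T=np.array(c['camera_from_world']);q=T[:3,:3]@np.array(P)+T[:3,3]
    return cv2.projectPoints(np.array([[q[0],-q[1],-q[2]]]),np.zeros(3),np.zeros(3),c['camera_matrix'],np.array(c['D']))[0][0,0]
E
python3 - <<'E'
from h import *
a=cams.snapshot('scene');b=cams.snapshot('side')
for n,p,q in [('longball',(299,149),(323,233)),('shortball',(320,223),(325,157)),('jar',(289,185),(332,300)),('bottletop',(278,239),(354,199))]:
    print(n,*tri(a,p,b,q))
E
```

```text
longball [0.48751778 0.18222513 0.16871328] 0.0016621353185842101
shortball [ 0.52358573 -0.08653108  0.17041493] 0.004038297162949038
jar [0.46103283 0.23748667 0.03420609] 0.003321847893629405
bottletop [ 0.44520569 -0.03552507  0.0899395 ] 0.004372120260566642
```

View pics/crop0.png

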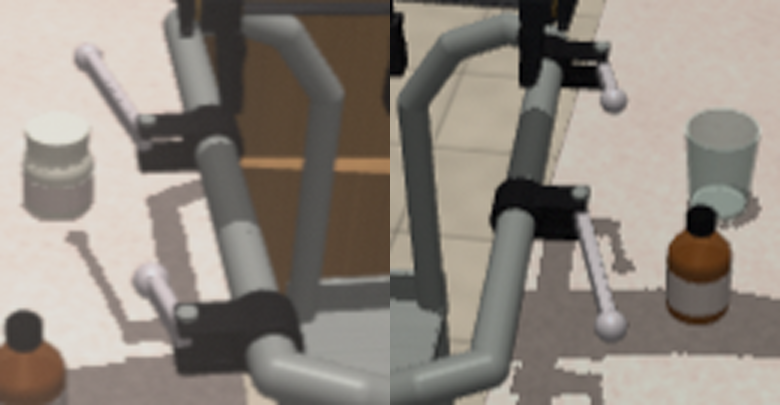

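The crop shows the long lever's pivot cap at scene (319,169.7) and side (313.7,189), with its ball at (299,148.7) and (323.7,233). The short pivot is at scene (332.3,234.3) and side (321,140.7).

```bash
python3 - <<'E'
from h import *
a=cams.snapshot('scene');b=cams.snapshot('side')
P={}
for n,p,q in [('lb',(299,148.7),(323.7,233)),('lp',(319,169.7),(313.7,189)),('sb',(319.7,223),(324.7,158.3)),('sp',(332.3,234.3),(321,140.7))]:
    P[n],e=tri(a,p,b,q);print(n,P[n],e)
f=lambda v:np.arctan2(-v[0],v[1])
print('yaw of lever',f(P['lb']-P['lp']),np.linalg.norm((P['lb']-P['lp'])[:2]),'bar yaw',f(P['lp']-P['sp']),'short',f(P['sb']-P['sp']))
# bar centreline edges at z=.17 check, pink lever mask
for n,c in (('scene',a),('side',b)):
    for k in P: print(n,k,proj(c,P[k]))
c=cams.snapshot('wrist');print(c['tool_from_camera'])
E
```

```text
lb [0.48679316 0.18253426 0.1692186 ] 0.0031214883082459036
lp [0.52663142 0.06464046 0.18660495] 0.004407285223713648
sb [ 0.52356465 -0.08386319  0.16834029] 0.0033204471324362666
sp [ 0.54119808 -0.13514868  0.18528642] 0.0050758520769979545
yaw of lever 0.3258697263621468 0.12444290515433602 bar yaw 0.07278138892186505 short 0.3311666092833118
scene lb [298.31117479 148.77573989]
scene lp [317.91957501 169.87232702]
scene sb [318.7689809  223.13069566]
scene sp [330.78155407 234.54587284]
side lb [322.92419632 232.89569575]
side lp [312.69822326 188.81094836]
side sb [324.02147848 158.18587399]
side sp [319.994534   140.49974076]
[[-2.50090161e-05  9.58387225e-01  2.85471410e-01  7.39664947e-02]
 [ 9.99999754e-01  2.24154503e-04 -6.64927541e-04  1.48135401e-03]
 [-7.01247763e-04  2.85471323e-01 -9.58386995e-01 -1.82811961e-01]
 [ 0.00000000e+00  0.00000000e+00  0.00000000e+00  1.00000000e+00]]
```

Both views agree: the lever is at yaw 0.325, the bar at 0.073, and the ball is 124 mm from the pivot. I'll raise the tool, shut the fingers, move to the lever's outer side and turn 10°.

```bash
python3 -m pendant '[[1,[0,0,-50],[0,0,0]],[1,[0,0,-10],[0,0,0]],[1,[37,-46,0],[0,0,0]],[1,[37,-46,0],[0,0,0]],[1,[37,-46,0],[0,0,0]],[1,[37,-46,0],[0,0,0]],[1,[0,0,0],[0,0,-10]],[1,[0,0,0],[0,0,0]]]' 20
```

```text
clock: 1.35
tool_pos: [0.4405, 0.1482, 0.2624]
eef_rot: [0.643, 0.766, -0.0, -0.0]
contact_force: [-0.1, 0.7, 0.1]
opening: 0.115
finger_force: 0.0
```

```bash
python3 -m pendant '[[1,[0,0,0],[0,0,0]],[1,[0,0,55],[0,0,0]],[1,[0,0,54],[0,0,0]],[1,[0,0,0],[0,0,0]],[1,[0,0,0],[0,0,0]]]' 20; python3 - <<'E'
from h import *
im=[cams.snapshot(n)['img'][:,:,::-1] for n in ('scene','side')]
w=cams.snapshot('wrist')['img'][:,:,::-1]
cv2.imwrite('pics/p1.png',np.vstack([np.hstack([cv2.resize(im[0][90:240,240:400],(400,375)),cv2.resize(im[1][100:250,250:410],(400,375))]),np.hstack([cv2.resize(w,(320,200)),np.zeros((200,480,3),np.uint8)])]))
E
```

```text
clock: 1.98
tool_pos: [0.4422, 0.1481, 0.1547]
eef_rot: [0.643, 0.765, 0.001, 0.001]
contact_force: [0.2, -0.0, 0.1]
opening: 0.004
finger_force: 0.0
```

View pics/p1.png

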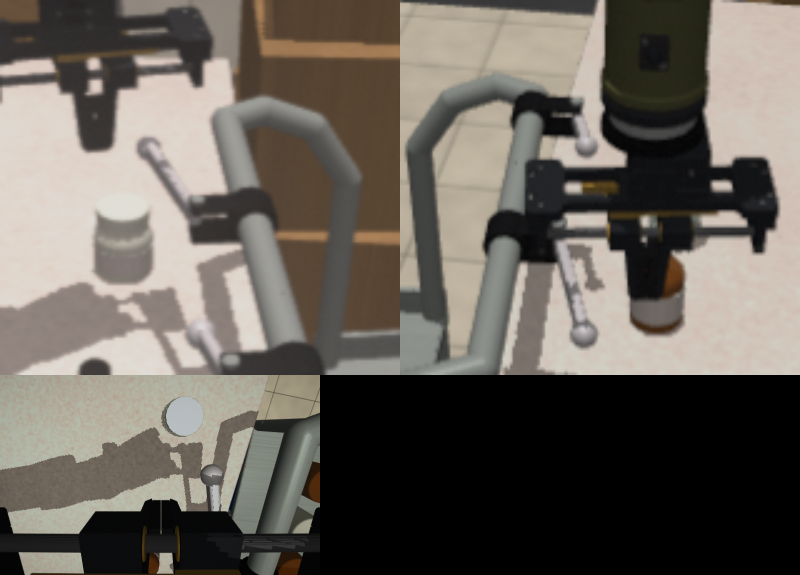

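The fingers are shut and hang level with the blade on its outer side, with about 30 mm to go. The gripper body clears the clamp. Now I'll push along tool +y.

```bash
python3 -m pendant '[[1,[0,12,0],[0,0,0]],[1,[0,8,0],[0,0,0]],[1,[0,5,0],[0,0,0]],[1,[0,5,0],[0,0,0]],[1,[0,5,0],[0,0,0]],[1,[0,0,0],[0,0,0]]]'; python3 -m pendant '[[1,[0,5,0],[0,0,0]],[1,[0,5,0],[0,0,0]],[1,[0,0,0],[0,0,0]]]'
```

```text
clock: 2.88
tool_pos: [0.4758, 0.1542, 0.1534]
eef_rot: [0.643, 0.766, 0.0, 0.0]
contact_force: [0.2, 0.3, 1.0]
opening: 0.006
finger_force: 0.0
clock: 3.25
tool_pos: [0.4859, 0.156, 0.1535]
eef_rot: [0.643, 0.766, 0.0, 0.0]
contact_force: [0.5, -0.5, 0.9]
opening: 0.007
finger_force: 0.0
```

```bash
python3 - <<'E'
from h import *
im=[cams.snapshot(n)['img'][:,:,::-1] for n in ('scene','side')]
w=cams.snapshot('wrist')['img'][:,:,::-1]
cv2.imwrite('pics/p2.png',np.vstack([np.hstack([cv2.resize(im[0][90:240,240:400],(400,375)),cv2.resize(im[1][100:250,250:410],(400,375))]),np.hstack([cv2.resize(w,(320,200)),np.zeros((200,480,3),np.uint8)])]))
E
```

```text
(no output)
```

View pics/p2.png

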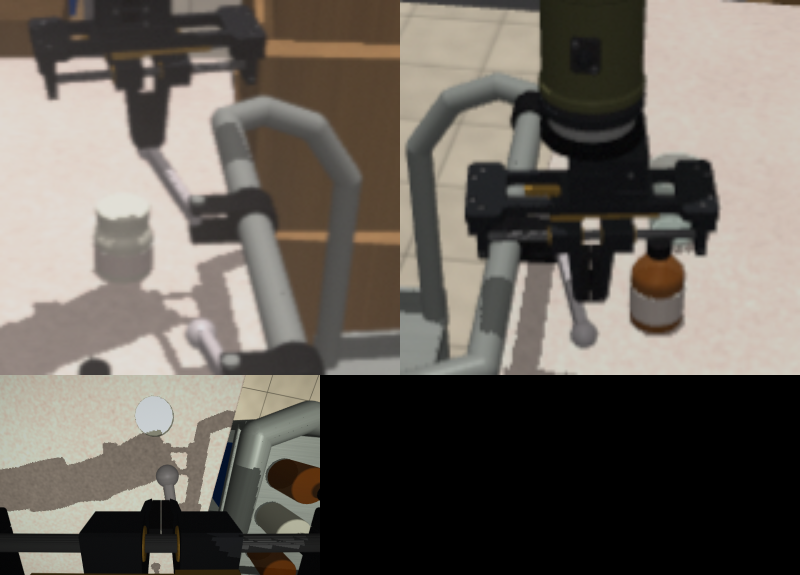

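The picture shows the finger tips right beside the blade near the ball, but no force yet. I'll check by projecting the points.

```bash
python3 - <<'E'
from h import *
a=cams.snapshot('scene');b=cams.snapshot('side');s=r.get_state();t=s['tool_pos'];print(t,s['contact_force'])
for n,c,(ox,oy) in (('scene',a,(240,90)),('side',b,(250,100))):
    for k,P in (('tcp',t),('tcp+.09z',np.array(t)+[0,0,.064]),('ball',[.4868,.1825,.1692]),('press',[.4963,.1546,.17])): print(n,k,proj(c,P),((proj(c,P)-[ox,oy])*2.5+[0 if n=='scene' else 400,0]).round())
    i=c['img'][130:260,240:400] if n=='scene' else c['img'][150:260,250:410]
    o=(240,130) if n=='scene' else (250,150)
    cv2.imwrite(f'pics/z_{n}.png',cv2.resize(i[:,:,::-1],None,fx=5,fy=4.5 if 0 else 5,interpolation=cv2.INTER_CUBIC)[:400])
x=[cv2.imread(f'pics/z_{n}.png') for n in ('scene','side')]
cv2.imwrite('pics/z.png',np.vstack([cv2.resize(x[0][:300],(800,300)),x[1][150:450]]))
E
```

```text
[0.48516144 0.15579885 0.15352479] [-0.35782482  0.37047176 -0.04465495]
scene tcp [297.56685997 160.8639339 ] [144. 177.]
scene tcp+.09z [297.45035316 135.03561463] [144. 113.]
scene ball [298.31419887 148.79045124] [146. 147.]
scene press [302.59959157 154.68508456] [156. 162.]
side tcp [325.60357282 229.98927004] [589. 325.]
side tcp+.09z [325.76846745 205.80931707] [589. 265.]
side ball [322.92330231 232.89085028] [582. 332.]
side press [320.31798516 223.02919427] [576. 308.]
```

View pics/z.png

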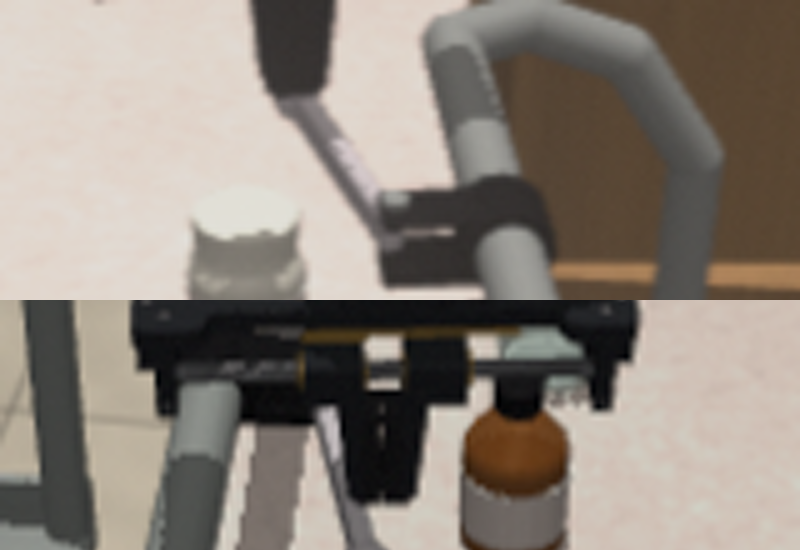

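The finger tip appears about 10 px higher than the reported TCP projects in both views: scene (298,149.6) against (297.6,160.9). I'll triangulate where it really is.

```bash
python3 - <<'E'
from h import *
a=cams.snapshot('scene');b=cams.snapshot('side')
print(tri(a,(298,149.6),b,(327,220)),tri(a,(298.5,148.5),b,(327,219)))
E
grep -n "" /dev/null; python3 - <<'E'
import cv2
a=cv2.imread('pics/scene0.png')[90:190,310:450];b=cv2.imread('pics/side0.png')[80:180,210:350]
import numpy as np
cv2.imwrite('pics/open.png',np.hstack([cv2.resize(x,(400,286),interpolation=cv2.INTER_CUBIC) for x in (a,b)]))
E
```

```text
(array([0.48430469, 0.15635763, 0.18149761]), np.float64(0.0038457448363365216)) (array([0.48486671, 0.1563489 , 0.18417269]), np.float64(0.004929694282946286))
```

View pics/open.png

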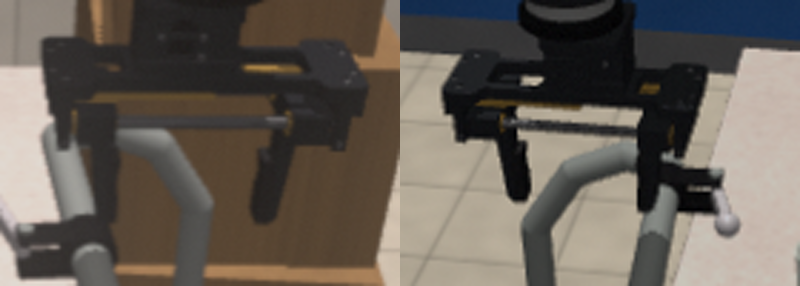

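In the open-gripper start picture, one finger tip is at scene (401.7,167) and side (251.3,149.3), and the other at scene (347.8,167) and side (296.8,152.8).

```bash
python3 - <<'E'
from h import *
a=cams.snapshot('scene');b=cams.snapshot('side')
print(tri(a,(401.7,167),b,(251.3,149.3)),tri(a,(347.8,167),b,(296.8,152.8)))
E
```

```text
(array([ 6.77295687e-01, -1.17864142e-04,  2.32867984e-01]), np.float64(0.0019884804465909187)) (array([ 0.57546894, -0.00122507,  0.23294954]), np.float64(0.005676205667211736))
```

```bash
python3 - <<'E'
from h import *
a=cams.snapshot('scene');b=cams.snapshot('side')
print('start pose brackets',tri(a,(427.3,142.5),b,(231.7,129)),tri(a,(333.8,141.8),b,(310.8,133.2)))
E
```

```text
start pose brackets (array([0.7169056 , 0.00142592, 0.2830601 ]), np.float64(0.0023067468045441853)) (array([ 0.54544047, -0.0028839 ,  0.28539169]), np.float64(0.00945571859841377))
```

The visible tips sit about 29 mm above the reported TCP, both at the start and now, so the fingers are passing over the blade. The gripper's end brackets are about 50 mm above the tips. I'll back off, lower 26 mm (tip at about 0.156, brackets at about 0.206, still above the bar) and approach again.

```bash
python3 -m pendant '[[1,[0,-20,0],[0,0,0]],[1,[0,-20,0],[0,0,0]],[1,[0,0,0],[0,0,0]],[1,[0,0,26],[0,0,0]],[1,[0,0,0],[0,0,0]]]'; python3 -m pendant '[[1,[0,10,0],[0,0,0]],[1,[0,7,0],[0,0,0]],[1,[0,5,0],[0,0,0]],[1,[0,4,0],[0,0,0]],[1,[0,0,0],[0,0,0]]]';python3 -m pendant '[[1,[0,4,0],[0,0,0]],[1,[0,4,0],[0,0,0]],[1,[0,0,0],[0,0,0]]]'
```

```text
clock: 4.42
tool_pos: [0.446, 0.1488, 0.1266]
eef_rot: [0.643, 0.766, -0.001, -0.0]
contact_force: [-0.5, -0.0, -0.3]
opening: 0.004
finger_force: 0.0
clock: 5.05
tool_pos: [0.4719, 0.1535, 0.1276]
eef_rot: [0.643, 0.766, 0.0, 0.0]
contact_force: [0.3, 0.6, 0.6]
opening: 0.003
finger_force: 0.0
clock: 5.42
tool_pos: [0.4783, 0.1552, 0.1273]
eef_rot: [0.642, 0.766, -0.001, -0.001]
contact_force: [-5.2, 0.7, 2.2]
opening: 0.003
finger_force: 2.1
```

Contact now, at about the predicted place, with 5 N. Pressing in.

```bash
python3 -m pendant '[[1,[0,4,0],[0,0,0]],[1,[0,4,0],[0,0,0]],[1,[0,4,0],[0,0,0]],[1,[0,3,0],[0,0,0]],[1,[0,0,0],[0,0,0]]]'; python3 -m pendant '[[1,[0,2,0],[0,0,0]],[1,[0,2,0],[0,0,0]],[1,[0,0,0],[0,0,0]]]'; python3 -m pendant '[[1,[0,2,0],[0,0,0]],[1,[0,0,0],[0,0,0]]]'
```

```text
clock: 6.05
tool_pos: [0.4916, 0.1584, 0.1272]
eef_rot: [0.642, 0.767, -0.001, -0.002]
contact_force: [-7.8, 3.4, 2.8]
opening: 0.001
finger_force: 3.7
clock: 6.42
tool_pos: [0.495, 0.159, 0.1271]
eef_rot: [0.642, 0.767, -0.002, -0.002]
contact_force: [-8.5, 3.3, 2.9]
opening: 0.006
finger_force: 4.2
clock: 6.68
tool_pos: [0.4967, 0.1593, 0.1271]
eef_rot: [0.642, 0.767, -0.002, -0.002]
contact_force: [-8.7, 3.0, 4.0]
opening: 0.005
finger_force: 4.4
```

```bash
for i in 1 2 3; do :; done; python3 -m pendant '[[1,[0,2,0],[0,0,0]],[1,[0,0,0],[0,0,0]]]'; python3 -m pendant '[[1,[0,2,0],[0,0,0]],[1,[0,0,0],[0,0,0]]]'; python3 -m pendant '[[1,[0,2,0],[0,0,0]],[1,[0,0,0],[0,0,0]]]'
```

```text
clock: 6.92
tool_pos: [0.4985, 0.1596, 0.1271]
eef_rot: [0.642, 0.767, -0.002, -0.002]
contact_force: [-9.2, 3.3, 4.3]
opening: 0.006
finger_force: 4.7
clock: 7.18
tool_pos: [0.5003, 0.1598, 0.1271]
eef_rot: [0.642, 0.767, -0.002, -0.002]
contact_force: [-10.0, 2.0, 4.2]
opening: 0.004
finger_force: 4.9
clock: 7.42
tool_pos: [0.5021, 0.16, 0.1271]
eef_rot: [0.642, 0.767, -0.002, -0.002]
contact_force: [-10.7, 3.1, 4.1]
opening: 0.007
finger_force: 5.1
```

```bash
python3 -m pendant '[[1,[0,2,0],[0,0,0]],[1,[0,0,0],[0,0,0]]]'; python3 -m pendant '[[1,[0,1.5,0],[0,0,0]],[1,[0,0,0],[0,0,0]]]'
```

```text
clock: 7.68
tool_pos: [0.5034, 0.1601, 0.127]
eef_rot: [0.642, 0.767, -0.003, -0.003]
contact_force: [-11.0, 1.9, 6.1]
opening: 0.003
finger_force: 5.6
clock: 7.92
tool_pos: [0.5035, 0.1601, 0.127]
eef_rot: [0.642, 0.767, -0.004, -0.003]
contact_force: [-13.6, 2.1, 8.0]
opening: 0.003
finger_force: 7.1
```

The stop is at x ≈ 0.5035: the tool has stalled and the force is rising, as predicted. I'll hold there and check with a picture.

```bash
python3 -m pendant '[[1,[0,1.5,0],[0,0,0]],[1,[0,0,0],[0,0,0]],[1,[0,0,0],[0,0,0]],[1,[0,0,0],[0,0,0]]]'; python3 - <<'E'
from h import *
im=[cams.snapshot(n)['img'][:,:,::-1] for n in ('scene','side')]
cv2.imwrite('pics/p3.png',np.hstack([cv2.resize(im[0][110:260,240:400],(400,375)),cv2.resize(im[1][130:280,250:410],(400,375))]))
E
```

```text
clock: 8.43
tool_pos: [0.5035, 0.1601, 0.127]
eef_rot: [0.642, 0.767, -0.005, -0.004]
contact_force: [-16.7, 1.3, 10.6]
opening: 0.005
finger_force: 8.6
```

View pics/p3.png

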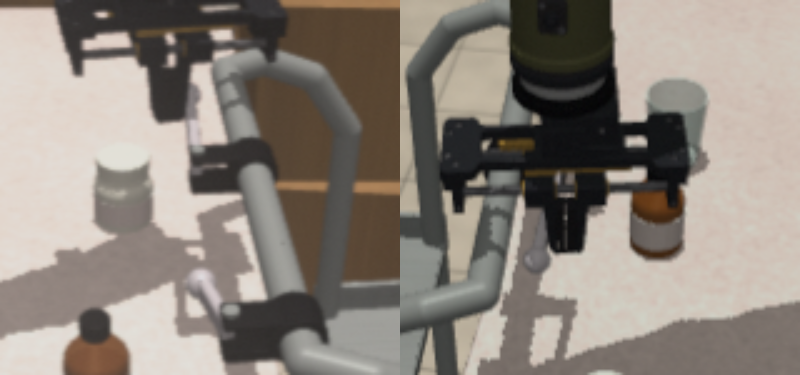

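The lever now lies nearly parallel to the bar, ball at side (304.4,234), with the fingers on its outer side and the short lever untouched. Next: compute the angle, then release.

```bash
python3 - <<'E'
from h import *
b=cams.snapshot('side');P=plane(b,(304.4,234),.17);v=P-np.array([.5266,.0646,.17]);print(P,.3259-np.arctan2(-v[0],v[1]))
E
python3 -m pendant '[[1,[0,-10,0],[0,0,0]],[1,[0,-15,0],[0,0,0]],[1,[0,-18,0],[0,0,0]],[1,[0,0,0],[0,0,0]],[1,[0,0,0],[0,0,0]],[1,[0,0,0],[0,0,0]]]'; python3 - <<'E'
from h import *
b=cams.snapshot('side')
cv2.imwrite('pics/p4.png',cv2.resize(b['img'][130:280,250:410,::-1],(400,375)))
E
```

```text
[0.52258221 0.19208855 0.17      ] 0.2943955047704586
clock: 9.32
tool_pos: [0.47, 0.1532, 0.1276]
eef_rot: [0.643, 0.766, 0.001, 0.0]
contact_force: [-0.2, -0.2, -1.1]
opening: 0.008
finger_force: 0.0
```

View pics/p4.png

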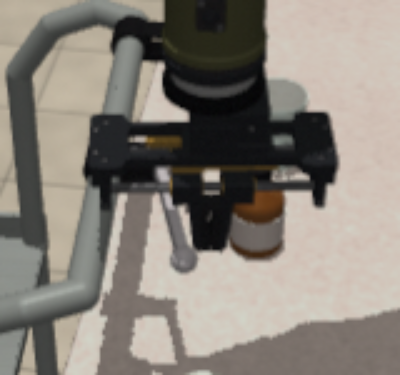

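The angle was 0.29 rad at the stop. The lever is now back out, with its ball at side (323.2,233.6) as at the start, and there is no force. Second press.

```bash
python3 -m pendant '[[1,[0,5,0],[0,0,0]],[1,[0,5,0],[0,0,0]],[1,[0,6,0],[0,0,0]],[1,[0,6,0],[0,0,0]],[1,[0,6,0],[0,0,0]],[1,[0,4,0],[0,0,0]],[1,[0,0,0],[0,0,0]]]'; python3 -m pendant '[[1,[0,2,0],[0,0,0]],[1,[0,2,0],[0,0,0]],[1,[0,0,0],[0,0,0]]]'
```

```text
clock: 10.25
tool_pos: [0.4967, 0.1595, 0.127]
eef_rot: [0.642, 0.767, -0.002, -0.002]
contact_force: [-8.6, 2.0, 5.5]
opening: 0.005
finger_force: 4.5
clock: 10.62
tool_pos: [0.5001, 0.1599, 0.127]
eef_rot: [0.642, 0.767, -0.003, -0.003]
contact_force: [-9.6, 2.4, 3.9]
opening: 0.003
finger_force: 4.9
```

```bash
python3 -m pendant '[[1,[0,2,0],[0,0,0]],[1,[0,2,0],[0,0,0]],[1,[0,1.5,0],[0,0,0]],[1,[0,1.5,0],[0,0,0]],[1,[0,0,0],[0,0,0]],[1,[0,0,0],[0,0,0]],[1,[0,0,0],[0,0,0]],[1,[0,0,0],[0,0,0]]]'
```

```text
clock: 11.62
tool_pos: [0.5035, 0.1602, 0.1269]
eef_rot: [0.642, 0.767, -0.005, -0.004]
contact_force: [-16.0, 1.3, 10.1]
opening: 0.003
finger_force: 8.4
```

It's at the same stop position with the same force as the first press. Handing in.

```bash
python3 -c "
from plant import r
print(r.finish_job())"
```

```text
the job is handed in; nothing more can be done
None
```

I pressed the long brake lever to its stop, let it spring fully back out, pressed it to its stop again and handed in at 11.6 s still holding it there with about 16 N; the judge's verdict was not shown.

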